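Hook the slide rack out from under the drying rack and set it in the staining tray

ROBOT

A 6-joint arm with a two-finger parallel gripper is mounted at the origin on the work surface. World frame = base frame: x ahead of the robot, y to its left, z up, the work surface at z = 0. Lengths are in mm, angles in degrees, forces in N, time in s.
With the tool pointing down it reaches from about 400 to 925 mm from the base axis. Payload 3.4 kg.
Tool frame: the origin (TCP) lies between the finger pads; the fingertips stand 19 mm ahead of it and the grasp point (between the pads) is the TCP (ctrl.tip_extent is the distance from the TCP to the fingertips, in mm); z points along the fingers, y is the line along which they close (so a half turn about z gives the same grasp; the last joint's range is limited). The gripper opens to 85 mm and grips with 20 to 120 N. Pads are 22 mm wide; open, the fingers measure 114 mm over their backs; the gripper's body (76 mm by 85 mm) begins 54 mm behind the grasp point. The pads swing forward as they close: fully open they stand 13 mm farther back than shut.
Start: joints at [-78.065, 17.578, 86.31, -0, 76.112, -4.211], TCP at [159.874, -552.333, 250.305] pointing down, gripper open.
Joint ranges: [-179.03, 179.03], [-60, 130.46], [8.19, 133.38], [-81.62, 261.62], [5.75, 156.47], [-153.77, 153.77]. Speed limits (degrees/s): [147.25, 147.25, 180, 180, 180, 180].

INTERFACE

Orientations are given as [roll, pitch, yaw] about the fixed x, y, z axes, in that order (R = Rz(yaw) Ry(pitch) Rx(roll)).
In Python, from workcell import ctrl, viewer, ticket gives the robot as it stands.
- The arm moves only by the tool drive_tool, never from a script. Its argument "motion" is one flat list of numbers, 7 for each row, row after row: the shift along the tool's x, y, z in m, then the turn, a rotation vector about the tool's x, y, z in degrees, then the finger opening in m, from 0 to 0.0854. A call has 1 to 20 rows; each row is the pose to reach, as a shift and turn from the pose commanded when the call began, along the tool's axes at that moment; what a row does not reach only later rows make up. A row lasts 1/10 s, in which the tool goes at most 50 mm and 8.59 degrees, less where a joint would pass 70% of its speed; a pose out of reach is approached as far as the arm can. A call with a gripper value outside its range is refused whole. The fingers move at their own pace and stop on an object; "grip_force" is the grip in N (left out, the last holds). Time passes only in rows, so rows that repeat a pose let the fingers close. It gives the time, the measured TCP pose, the force, the opening and the grip force at its end, in the units of the state.
- ctrl.observe(): the state, without advancing time (a new reading comes with each control period).
- viewer.capture(name): name is "scene" or "side" or "wrist"; returns a dict with "color" (480x640x3 uint8, red, green, blue), "fx", "fy", "cx", "cy" (pixels), "dist_coeffs" ([k1, k2, p1, p2, k3] as OpenCV has them; the pictures are not rectified), "pose" (4x4, takes a point from camera to world coordinates); the wrist camera has in their place "hand_eye" (4x4, takes a point from camera to tool coordinates, whose origin is the TCP and whose axes are the flange's). Camera axes: x right, y up, looking along -z (the intrinsics and any distortion apply to the point x, -y, -z); pixel columns grow to the right and rows downward; lengths in mm; the calibration is good to about 2 mm. A picture is of the moment at which its call begins: read the wrist's pose just before it. There is no depth.
- ticket.finish_job(): hands the job in; it is judged then, once.
The state is a dict: "time_s": time; "joint_positions": joint angles; "qd": joint speeds; "joint_efforts": joint torques, N m; "ee_pos": TCP position; "tcp_rot": TCP orientation; "ft_force": force on the tool from outside, world axes, zero at the start; "wrist_torque": the same for the moment, N m; "finger_gap": opening from 0.0 (shut) to 1.0 (fully open); "grasp_force": force on a finger pad.
Only numpy, scipy, OpenCV 4.12 (cv2) and the standard library are available. Lean on these libraries where they do the work, as an engineer would, in place of code of your own. Each camera call takes 0.05 s, during which the arm holds its last target. There are 200 camera calls.

TASK

A slide rack has been pushed far back under the wire drying rack, where a hand should not reach in: pick up the hook tool, catch the loop on the slide rack with it and drag the slide rack out until it is fully clear of the drying rack, without the hand or arm touching it before then. Then lay the hook down flat on the open counter, pick up the slide rack and set it down level inside the staining tray. Keep the slide rack upright throughout and leave the bottle, the jar and the plain slide box where they stand.

Things in the scene. Friction and masses are not known exactly. Their poses are not given: they have to be found in the camera images.
- hook: Hook tool, loose, 0.16 kg, resting upright on handle and tip. Wooden handle 110 long (x) x 24 wide (y) x 34 tall; origin: centre of its underside, z up. An 8 mm steel rod leaves the handle's +x end at height 18, rises to 65 from x = 65 to 95, runs level to x = 200, then bends straight down to the tip at height 0. Starts on the open counter, hook end pointing roughly away from the robot.
- hook_tip (a point): Lower end of the hook's foot, an upright 8 mm round bar 65 mm long: 200 mm along +x from the hook's origin, level with the handle's underside.
- rack: Slide rack, loose, 0.2-0.42 kg: open steel box 100 (x) x 86 (y) x 40 tall with glass slides to 42; origin: centre of underside, z up. White carrying bar 12 wide, 14 tall, 100 long along x over its middle, centre 75 up: lift it here. Level U-shaped wire loop on its front (-x) face, bend 93 from the origin. Stands in the left or right half under the drying rack, loop to the open front.
- loop (a point): Centre of the loop's opening, 68 mm in front (-x) of the slide rack's origin, 35 mm up. Opening about 37 (x) by 34 (y), open above and below; 6 mm wire, top at 38, underside at 32.
- shelf: Fixed wire drying rack, 260 deep (x) x 390 wide (y), origin at its centre on the counter. Wire deck from 152 to 164 mm up, glass beakers on it along the back to 240. Thin legs at the corners (x +-127, y +-190). Open front at x = -130 faces its -x, roughly world +y; a bar crosses the back 60 up. The two standing places are about 85 either side of its middle.
- tray: Staining tray, fixed on the counter: open box 200 long (x) x 130 wide (y) x 30 tall outside, walls and floor 5 mm, origin at the centre of its underside. The slide rack fits in lengthwise, loop towards either end.
- bottle: Bystander: loose capped bottle, 52 mm diameter, 110 tall, origin under its centre; stands just outside the drying rack's open front, about in the middle, close to the way out.
- slidebox: Bystander: loose closed white slide box 102 x 86 x 47 tall without any loop or carrying bar, origin under its centre; stands in the other place under the drying rack.
- jar: Bystander: loose capped amber jar, 56 mm diameter, 70 tall, origin under its centre; stands on the counter beyond the hook and the tray.
Not all that is in view belongs to the job. There is more than one size of the rack; the job needs the smaller.

How it is judged (in metres and radians):
On the way, in this order (a step that is already met when the one before it is completed fails the run):
1. the hook's foot stands in the slide rack's loop (horizontal distance between hook_tip and loop below 0.024 m and z of hook_tip in the frame of rack below 0.034 m), for 0.1 s.
2. the slide rack is fully clear of the drying rack (x of rack in the frame of shelf below -0.185 m), for 0.2 s.
At the end, for the whole second after the job is handed in: Slide rack level (0.1 rad) and at rest on the staining tray's floor, within 50 mm lengthwise and 30 mm crosswise of its middle; hook lying on the counter (handle's underside under 20 mm, tip under 50 mm up), at rest, touching neither tray nor slide rack (x of rack in the frame of tray between -0.05 and 0.05 m and y of rack in the frame of tray between -0.03 and 0.03 m and z of rack in the frame of tray below 0.012 m and angle between rack's own z axis and vertical below 0.1 rad and linear speed of each of rack, hook below 0.02 m/s and height (world z) of hook below 0.02 m and height (world z) of hook_tip below 0.05 m and contact force between hook and tray below 0.1 N and contact force between hook and rack below 0.1 N).
It fails at once if the hand or arm touches the slide rack while any of its box is still under the drying rack (x of rack in the frame of shelf above -0.18 m and contact force between any of the fingers, the arm and rack above 0.3 N).
It fails at once if the slide rack is tipped by more than 0.6 rad (angle between rack's own z axis and vertical above 0.6 rad).
It fails at once if the bottle is moved by more than 20 mm or tipped over (distance of bottle from where it was at the start of the episode above 0.02 m or angle between bottle's own z axis and vertical above 0.4 rad).
It fails at once if the slide box is moved by more than 20 mm (distance of slidebox from where it was at the start of the episode above 0.02 m).
It fails at once if the jar is moved by more than 20 mm or tipped over (distance of jar from where it was at the start of the episode above 0.02 m or angle between jar's own z axis and vertical above 0.4 rad).
It also fails if it takes over 72 s, if anything falls off the work surface, if the arm or the gripper's body presses on something with over 40 N, if the wrist force passes 120 N, or if a joint passes its speed limit or range.

## Working session

There is one attempt and no reset: what is moved stays moved. The work goes in short steps, Python scripts to look and compute and a tool call to move; the robot and the scene stay as the last step left them, time stands still between calls to the robot, and variables do not carry over. Pictures are saved under pics/ and viewed, at most 10 in all, crops included, and the job is handed in when it is done.

Besides the shell and the picture viewer there is one more tool, called after "Call:" by a JSON object that holds its "fn" and its "kwargs", one argument or row to a line. drive_tool: Moves the arm, as the interface text tells. Its arguments: {"type":"object","properties":{"motion":{"type":"array"},"grip_force":{"type":"number"}},"required":["motion"]}

```bash
mkdir -p pics; ls; cat > h.py <<'E'
import numpy as np, cv2
from workcell import ctrl, viewer, ticket
from scipy.spatial.transform import Rotation as R
def tool():
    s=ctrl.observe(); T=np.eye(4); T[:3,3]=s['ee_pos']; T[:3,:3]=R.from_euler('xyz',s['tcp_rot'],degrees=True).as_matrix(); return T
def cap(n):
    T=tool(); c=viewer.capture(n)
    c['P']=np.array(c['pose']) if 'pose' in c else T@np.array(c['hand_eye'])
    c['K']=np.array([[c['fx'],0,c['cx']],[0,c['fy'],c['cy']],[0,0,1.]]); c['D']=np.array(c['dist_coeffs'],float)
    return c
def save(c,f,crop=None,s=1):
    im=cv2.cvtColor(c['color'],cv2.COLOR_RGB2BGR)
    if crop: x0,y0,x1,y1=crop; im=im[y0:y1,x0:x1]
    cv2.imwrite(f,cv2.resize(im,None,fx=s,fy=s,interpolation=cv2.INTER_CUBIC))
def ray(c,uv):
    p=cv2.undistortPoints(np.array(uv,float).reshape(-1,1,2),c['K'],c['D']).reshape(-1,2)
    d=np.c_[p[:,0],-p[:,1],-np.ones(len(p))]@c['P'][:3,:3].T
    return c['P'][:3,3],d
def onz(c,uv,z):
    o,d=ray(c,uv); z=np.broadcast_to(z,len(d)); return o+d*((z-o[2])/d[:,2])[:,None]
def proj(c,X):
    X=np.atleast_2d(np.array(X,float)); q=(X-c['P'][:3,3])@c['P'][:3,:3]; q=q*[1,-1,-1]
    return cv2.projectPoints(q,np.zeros(3),np.zeros(3),c['K'],c['D'])[0].reshape(-1,2)
def totool(p):  # world point -> tool coords (mm)
    T=tool(); return (np.atleast_2d(p)-T[:3,3])@T[:3,:3]
E
python3 - <<'E'
from h import *
import pickle
d={}
for n in ('scene','side'):
    c=cap(n); d[n]=c; save(c,f'pics/{n}0.png'); print(n,c['P'].round(2).tolist(),c['fx'])
pickle.dump(d,open('c0.pkl','wb'))
s=ctrl.observe(); print(s)
E
```

```text
pics
scene [[0.28, -0.6, 0.75, 1488.8], [0.96, 0.19, -0.21, -240.11], [-0.02, 0.78, 0.63, 890.84], [0.0, 0.0, 0.0, 1.0]] 509.1513621394451
side [[0.95, -0.22, 0.22, 695.85], [0.31, 0.67, -0.68, -749.21], [0.0, 0.71, 0.7, 845.46], [0.0, 0.0, 0.0, 1.0]] 493.87650895778137
{'time_s': 0.1, 'joint_positions': array([-7.80649451e+01,  1.76180998e+01,  8.63757414e+01,  4.48021140e-04,
        7.61120395e+01, -4.21204942e+00]), 'qd': array([-0.00977648, -0.10605056, -0.14678112, -0.02511332,  0.08505854,
       -0.00678582]), 'joint_efforts': array([ 1.41610988e-03, -4.58528352e+01, -2.52607155e+01, -1.30420408e-04,
        5.50195284e-03, -1.70919758e-06]), 'ee_pos': array([ 159.75849449, -551.74423601,  249.47624157]), 'tcp_rot': array([-1.79894437e+02, -8.21026327e-03,  1.61469888e+01]), 'ft_force': array([ 0.78977429, -0.51683303, -0.41957769]), 'wrist_torque': array([ 0.02471368,  0.02440296, -0.03605861]), 'grasp_force': 0.0, 'finger_gap': 0.9996936160276318}
```

View pics/scene0.png

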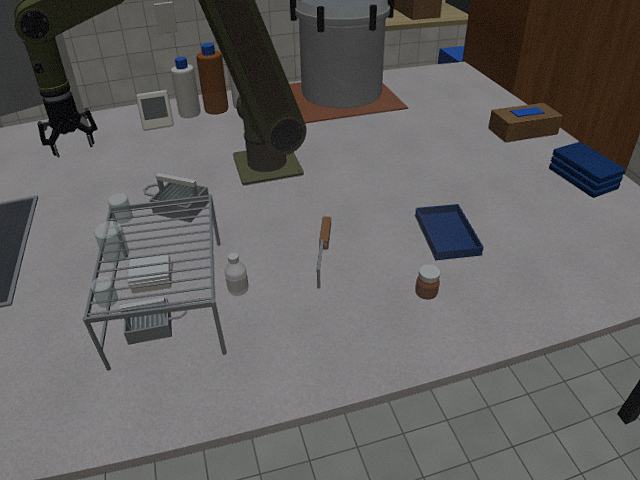

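View pics/side0.png

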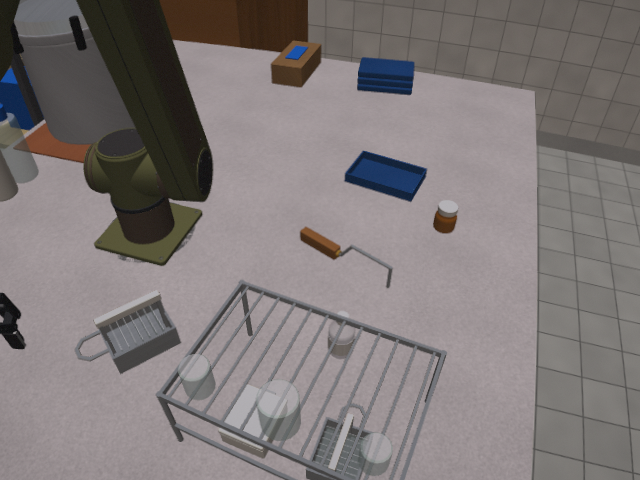

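Racks: under the shelf at scene (148,320) / side (340,450), and on open counter at scene (180,197) / side (135,335). The white box at scene (150,272) is the slide box. I choose the one under the shelf and check it in a crop, along with the hook.

```bash
python3 - <<'E'
from h import *
import pickle
d=pickle.load(open('c0.pkl','rb'))
b=lambda n,x0,y0,w,h,s: cv2.resize(cv2.cvtColor(d[n]['color'],4)[y0:y0+h,x0:x0+w],None,fx=s,fy=s,interpolation=cv2.INTER_CUBIC)
top=np.hstack([b('scene',85,280,150,100,2.66667)[:266,:400],b('side',290,390,150,90,2.66667)[:240,:400] if 0 else cv2.copyMakeBorder(b('side',290,390,150,90,2.66667)[:240,:400],0,26,0,0,0)[:266]])
bot=np.hstack([b('scene',290,205,100,90,3)[:270],b('side',290,215,120,90,3)[:270]])
bot=cv2.copyMakeBorder(bot,0,0,0,800-bot.shape[1],0)
cv2.imwrite('pics/crop1.png',np.vstack([top,bot]))
S,V=d['scene'],d['side']
pr=lambda t,a:print(t,a.round(0).tolist())
# deck corners z=164
pr('deck scene',onz(S,[(96,203),(214,197),(216,306),(88,320)],158))
pr('deck side',onz(V,[(243,285),(443,351),(162,396)],158))
pr('hook tip',onz(S,[(318.5,287)],0)); pr('tip side',onz(V,[(388.5,286)],0))
pr('bottle',onz(S,[(237,292)],0)); pr('bottle side',onz(V,[(341,354)],0))
pr('jar',onz(S,[(427,296)],0))
pr('tray rim S',onz(S,[(416,208),(458,205),(481,249),(438,257)],30)); pr('tray V',onz(V,[(365,153),(427,173),(408,198),(346,176)],30))
pr('loopbend side',onz(V,[(355,404)],35))
E
```

```text
deck scene [[308.0, -506.0, 158.0], [379.0, -204.0, 158.0], [764.0, -250.0, 158.0], [729.0, -502.0, 158.0]]
deck side [[380.0, -218.0, 158.0], [754.0, -249.0, 158.0], [354.0, -468.0, 158.0]]
hook tip [[618.0, 2.0, -0.0]]
tip side [[623.0, 4.0, -0.0]]
bottle [[576.0, -195.0, -0.0]]
bottle side [[571.0, -204.0, 0.0]]
jar [[728.0, 246.0, 0.0]]
tray rim S [[422.0, 355.0, 30.0], [446.0, 479.0, 30.0], [642.0, 440.0, 30.0], [636.0, 317.0, 30.0]]
tray V [[450.0, 467.0, 30.0], [641.0, 426.0, 30.0], [610.0, 297.0, 30.0], [428.0, 339.0, 30.0]]
loopbend side [[630.0, -321.0, 35.0]]
```

View pics/crop1.png

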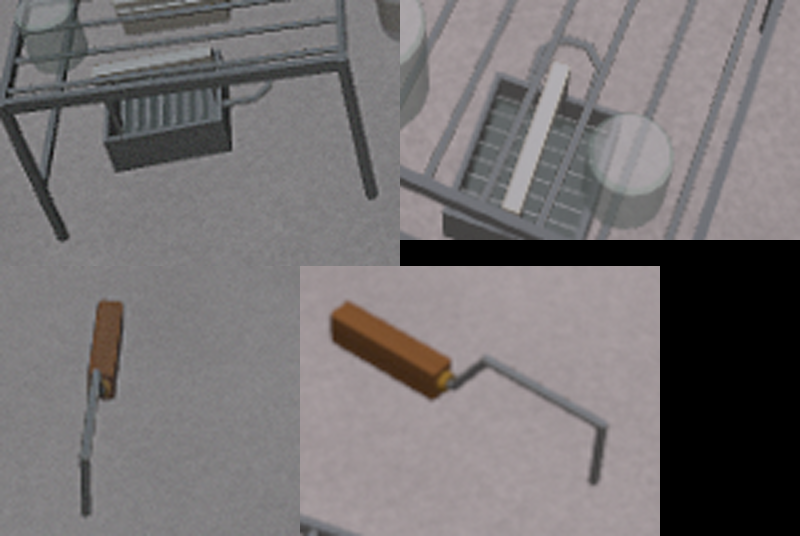

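The crop shows the under-shelf rack with white bar and wire loop toward the front: bend at about scene (185,314), side (354,406). The hook handle runs from scene (327,217) to (323,247), with its foot at (318,287).

```bash
python3 - <<'E'
from h import *
import pickle
d=pickle.load(open('c0.pkl','rb'))
S,V=d['scene'],d['side']
pr=lambda t,a:print(t,a.round(0).tolist())
pr('bend S',onz(S,[(185.5,313.5)],36)); pr('bend V',onz(V,[(353.5,405.7)],38))
pr('rack top S (near corners)',onz(S,[(171.6,324.2),(124.4,331.7)],40)); pr('bot',onz(S,[(171.6,336.6),(127.4,344.1)],0))
pr('V front-left top',onz(V,[(327.5,417.4)],40)); pr('bar V',onz(V,[(350.8,414.4),(332,468.7)],80))
for n,c,lo in(('S',S,(280,205,400,300)),('V',V,(280,215,410,300))):
    x0,y0,x1,y1=lo; im=c['color'][y0:y1,x0:x1].astype(int)
    m=((im[...,0]-im[...,2])>45).astype(np.uint8)
    r=cv2.minAreaRect(cv2.findContours(m,0,2)[0][0] if 0 else max(cv2.findContours(m,0,2)[0],key=len))
    bp=cv2.boxPoints(r)+[x0,y0]; pr(n+' handle px',bp); pr('  z34',onz(c,bp,34)); 
    q=np.argwhere(m)[:,::-1]+[x0,y0]; pr('cen',onz(c,[q.mean(0)],20))
E
```

```text
bend S [[647.0, -323.0, 36.0]]
bend V [[628.0, -327.0, 38.0]]
rack top S (near corners) [[674.0, -356.0, 40.0], [667.0, -461.0, 40.0]]
bot [[674.0, -364.0, 0.0], [668.0, -465.0, 0.0]]
V front-left top [[591.0, -363.0, 40.0]]
bar V [[632.0, -365.0, 80.0], [629.0, -463.0, 80.0]]
S handle px [[320.0, 239.0], [323.0, 216.0], [331.0, 217.0], [327.0, 240.0]]
  z34 [[479.0, 47.0, 34.0], [384.0, 85.0, 34.0], [395.0, 104.0, 34.0], [489.0, 65.0, 34.0]]
cen [[424.0, 78.0, 20.0]]
V handle px [[299.0, 233.0], [305.0, 224.0], [342.0, 248.0], [337.0, 256.0]]
  z34 [[384.0, 74.0, 34.0], [386.0, 108.0, 34.0], [497.0, 58.0, 34.0], [493.0, 27.0, 34.0]]
cen [[438.0, 79.0, 20.0]]
```

```bash
cat >> h.py <<'E'
def plan(*tg):  # targets (x,y,z,yaw): prints tool shift m + rotvec deg
    T=tool()
    for x,y,z,w in tg:
        G=R.from_euler('xyz',[180,0,w],degrees=True).as_matrix()
        print(((np.array([x,y,z])-T[:3,3])@T[:3,:3]/1000).round(4), R.from_matrix(T[:3,:3].T@G).as_rotvec(degrees=True).round(1))
E
python3 - <<'E'
from h import *
plan((160,-552,330,16),(420,-250,330,60),(428,72,250,159))
c=cap('wrist'); print(np.array(c['hand_eye']).round(2).tolist(),c['fx'])
E
```

```text
[ 0.0002  0.0002 -0.0805] [-0.1 -0.   0.1]
[ 0.3339 -0.2176 -0.0801] [ -0.1  -0.  -43.9]
[ 4.311e-01 -5.245e-01  5.000e-04] [-0.000e+00 -1.000e-01 -1.429e+02]
[[0.0, 0.95, 0.3, 75.96], [1.0, -0.0, -0.0, -0.68], [-0.0, 0.3, -0.95, -124.17], [0.0, 0.0, 0.0, 1.0]] 383.12639904189393
```

Call:
{"fn": "drive_tool", "kwargs": {
  "motion": [0, 0, -0.08, 0, 0, 0, 0.06, 0, 0, -0.08, 0, 0, 0, 0.06, 0.334, -0.218, -0.08, 0, 0, -70, 0.06, 0.334, -0.218, -0.08, 0, 0, -70, 0.06, 0.334, -0.218, -0.08, 0, 0, -70, 0.06, 0.334, -0.218, -0.08, 0, 0, -70, 0.06, 0.334, -0.218, -0.08, 0, 0, -70, 0.06, 0.334, -0.218, -0.08, 0, 0, -70, 0.06, 0.334, -0.218, -0.08, 0, 0, -70, 0.06, 0.334, -0.218, -0.08, 0, 0, -70, 0.06, 0.431, -0.5245, 0, 0, 0, -143, 0.06, 0.431, -0.5245, 0, 0, 0, -143, 0.06, 0.431, -0.5245, 0, 0, 0, -143, 0.06, 0.431, -0.5245, 0, 0, 0, -143, 0.06, 0.431, -0.5245, 0, 0, 0, -143, 0.06, 0.431, -0.5245, 0, 0, 0, -143, 0.06, 0.431, -0.5245, 0, 0, 0, -143, 0.06, 0.431, -0.5245, 0, 0, 0, -143, 0.06, 0.431, -0.5245, 0, 0, 0, -143, 0.06, 0.431, -0.5245, 0, 0, 0, -143, 0.06],
  "grip_force": 80
}}

```text
time_s: 2.15
ee_pos: [427.7, 71.8, 250.0]
tcp_rot: [-180.0, -0.0, 159.2]
ft_force: [-0.1, -0.1, 0.3]
finger_gap: 0.696
grasp_force: 0.0
```

```bash
python3 - <<'E'
from h import *
s=ctrl.observe(); print(s['time_s'],s['ee_pos'].round(1),s['tcp_rot'].round(1),s['joint_positions'].round(0))
c=cap('wrist'); save(c,'pics/w1.png')
im=c['color'].astype(int); m=((im[...,0]-im[...,2])>45).astype(np.uint8)
k=max(cv2.findContours(m,0,2)[0],key=cv2.contourArea); bp=cv2.boxPoints(cv2.minAreaRect(k))
print(bp.round(0).tolist(), onz(c,bp,34).round(0).tolist())
c2=cap('side'); import pickle; pickle.dump((c,c2),open('c1.pkl','wb'))
E
```

```text
2.15 [427.7  71.8 250. ] [-180.    -0.   159.2] [  4.   6. 102.  -0.  72. -65.]
[[308.0, 270.0], [310.0, 150.0], [335.0, 150.0], [334.0, 270.0]] [[484.0, 42.0, 34.0], [380.0, 84.0, 34.0], [388.0, 104.0, 34.0], [493.0, 64.0, 34.0]]
```

View pics/w1.png

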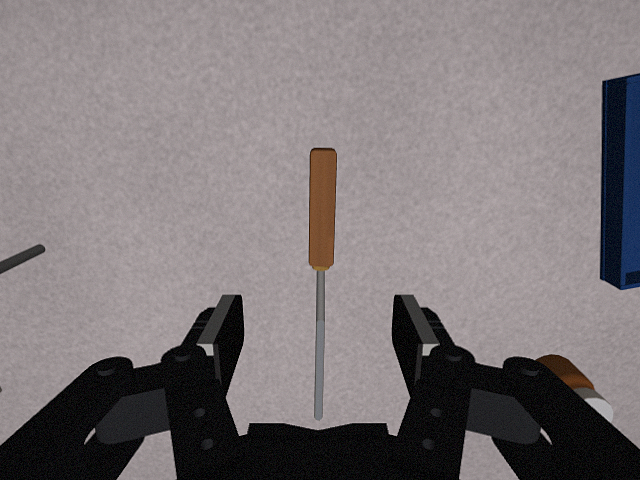

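The picture shows the handle at (322,150–270), the rod running down the image to (318,417), aligned with the gripper.

Call:
{"fn": "drive_tool", "kwargs": {
  "motion": [0.005, 0.005, 0.1, 0, 0, 0.6, 0.06, 0.005, 0.005, 0.1, 0, 0, 0.6, 0.06, 0.005, 0.005, 0.14, 0, 0, 0.6, 0.06, 0.005, 0.005, 0.18, 0, 0, 0.6, 0.06, 0.005, 0.005, 0.21, 0, 0, 0.6, 0.06, 0.005, 0.005, 0.226, 0, 0, 0.6, 0.06, 0.005, 0.005, 0.226, 0, 0, 0.6, 0.06, 0.005, 0.005, 0.226, 0, 0, 0.6, 0, 0.005, 0.005, 0.226, 0, 0, 0.6, 0, 0.005, 0.005, 0.226, 0, 0, 0.6, 0, 0.005, 0.005, 0.226, 0, 0, 0.6, 0, 0.005, 0.005, 0.226, 0, 0, 0.6, 0, 0.005, 0.005, 0.226, 0, 0, 0.6, 0, 0.005, 0.005, 0.226, 0, 0, 0.6, 0],
  "grip_force": 80
}}

```text
time_s: 3.65
ee_pos: [426.2, 77.7, 25.7]
tcp_rot: [179.9, 0.2, 158.5]
ft_force: [-0.4, -0.5, 6.3]
finger_gap: 0.263
grasp_force: 79.3
```

```bash
python3 -c "
from h import *
plan((426,78,106,158.5),(660,60,106,83))"
```

```text
[ 0.      0.0003 -0.0803] [0.1 0.2 0. ]
[-0.2243  0.0692 -0.0796] [ 0.2  0.1 75.5]
```

Call:
{"fn": "drive_tool", "kwargs": {
  "motion": [0, 0, -0.03, 0, 0, 0, 0, 0, 0, -0.06, 0, 0, 0, 0, 0, 0, -0.08, 0, 0, 0, 0, -0.025, 0.008, -0.08, 0, 0, 8, 0, -0.05, 0.015, -0.08, 0, 0, 16, 0, -0.075, 0.023, -0.08, 0, 0, 24, 0, -0.1, 0.031, -0.08, 0, 0, 32, 0, -0.125, 0.039, -0.08, 0, 0, 40, 0, -0.15, 0.046, -0.08, 0, 0, 48, 0, -0.175, 0.054, -0.08, 0, 0, 56, 0, -0.2, 0.062, -0.08, 0, 0, 64, 0, -0.215, 0.066, -0.08, 0, 0, 72, 0, -0.2243, 0.0692, -0.08, 0, 0, 75.5, 0, -0.2243, 0.0692, -0.08, 0, 0, 75.5, 0, -0.2243, 0.0692, -0.08, 0, 0, 75.5, 0]
}}

```text
time_s: 5.15
ee_pos: [658.4, 60.2, 104.3]
tcp_rot: [-179.9, 0.0, 83.1]
ft_force: [-0.0, -0.4, -1.9]
finger_gap: 0.268
grasp_force: 78.8
```

```bash
python3 - <<'E'
from h import *
s=ctrl.observe(); print(s['time_s'],s['ee_pos'].round(1),s['tcp_rot'].round(1),s['joint_positions'].round(0),s['finger_gap'])
T=tool(); tip=T[:3,3]-210.7*T[:3,0]+[0,0,-25.7]; print('tip',tip.round(0))
a=cap('scene');b=cap('side')
for c in(a,b): print(proj(c,[tip,tip+[0,0,65]]).round(0).tolist())
o=[]
for c,(x,y) in((a,(150,200)),(b,(290,190))):
    im=cv2.cvtColor(c['color'],4)[y:y+200,x:x+266]; o.append(cv2.resize(im,(400,300),interpolation=2)) if 0 else o.append(cv2.resize(im[:, :200],(400,400),interpolation=2))
cv2.imwrite('pics/st.png',np.hstack(o))
E
```

```text
5.15 [658.4  60.2 104.3] [-179.9    0.    83.1] [ 2. 32. 85.  0. 63.  8.] 0.26762426025562447
tip [ 633. -149.   79.]
[[257.0, 281.0], [254.0, 260.0]]
[[381.0, 317.0], [384.0, 296.0]]
```

View pics/st.png

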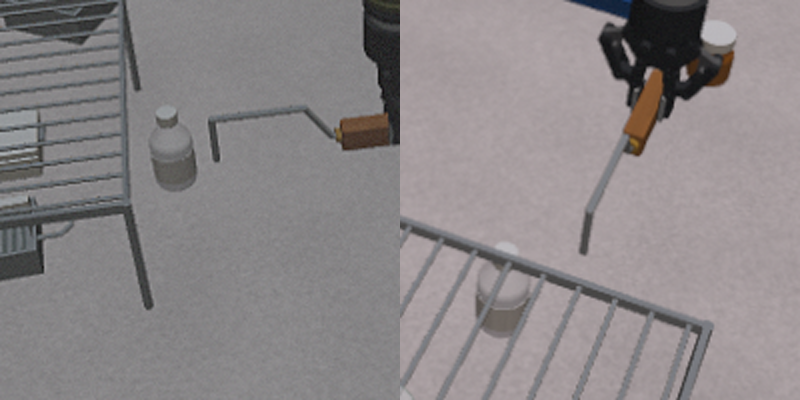

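Call:
{"fn": "drive_tool", "kwargs": {
  "motion": [0, 0, 0.015, 0, 0, 0, 0, 0, 0, 0.025, 0, 0, 0, 0, -0.024, 0.003, 0.027, 0, 0, 0, 0, -0.048, 0.006, 0.027, 0, 0, 0, 0, -0.072, 0.009, 0.027, 0, 0, 0, 0, -0.096, 0.012, 0.027, 0, 0, 0, 0, -0.12, 0.015, 0.027, 0, 0, 0, 0, -0.144, 0.018, 0.027, 0, 0, 0, 0, -0.168, 0.021, 0.027, 0, 0, 0, 0, -0.185, 0.0235, 0.027, 0, 0, 0, 0, -0.1925, 0.0243, 0.027, 0, 0, 0, 0, -0.1925, 0.0243, 0.027, 0, 0, 0, 0, -0.1925, 0.0243, 0.027, 0, 0, 0, 0]
}}

```text
time_s: 6.55
ee_pos: [659.7, -133.1, 77.2]
tcp_rot: [-180.0, -0.0, 83.0]
ft_force: [-1.0, -0.7, -1.3]
finger_gap: 0.268
grasp_force: 78.8
```

```bash
python3 - <<'E'
from h import *
s=ctrl.observe(); print(s['time_s'],s['ee_pos'].round(1),s['tcp_rot'].round(1),s['ft_force'].round(1))
T=tool(); tip=T[:3,3]-210.7*T[:3,0]+[0,0,-25.7]; print('tip',tip.round(0))
a=cap('scene');b=cap('side')
for c in(a,b): print(proj(c,[tip,[tip[0],tip[1],35],tip+[0,0,65]]).round(0).tolist())
o=[]
for c,(x,y) in((a,(110,260)),(b,(300,360))):
    im=cv2.cvtColor(c['color'],4)[y:y+120,x:x+120]; o.append(cv2.resize(im,(400,400),interpolation=2))
cv2.imwrite('pics/lp.png',np.hstack(o))
E
```

```text
6.55 [ 659.7 -133.1   77.2] [-180.   -0.   83.] [-1.  -0.7 -1.3]
tip [ 634. -342.   51.]
[[175.0, 307.0], [177.0, 312.0], [169.0, 286.0]]
[[355.0, 411.0], [354.0, 415.0], [357.0, 392.0]]
```

View pics/lp.png

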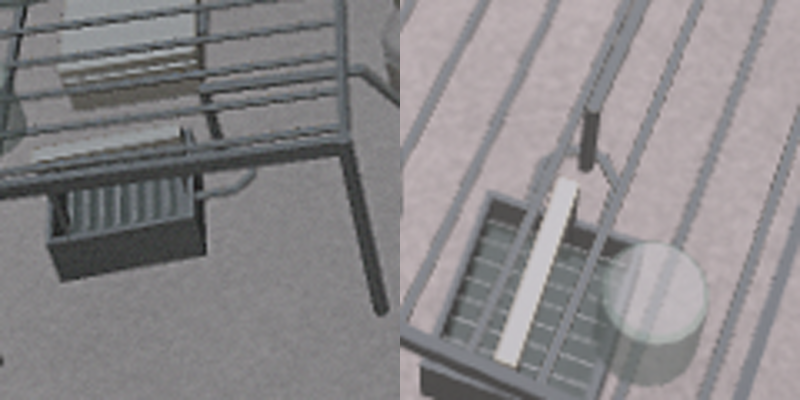

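The tip (crop 585,170) hangs over the middle of the loop: bend near (580,153), legs at about 545 and 625. I lower it.

Call:
{"fn": "drive_tool", "kwargs": {
  "motion": [0, 0, 0.012, 0, 0, 0, 0, 0, 0, 0.024, 0, 0, 0, 0, 0, 0, 0.036, 0, 0, 0, 0, 0, 0, 0.043, 0, 0, 0, 0, 0, 0, 0.044, 0, 0, 0, 0, 0, 0, 0.044, 0, 0, 0, 0, 0, 0, 0.044, 0, 0, 0, 0]
}}

```text
time_s: 7.35
ee_pos: [660.4, -134.1, 33.6]
tcp_rot: [180.0, 0.0, 83.0]
ft_force: [-0.1, 0.8, -1.4]
finger_gap: 0.262
grasp_force: 78.8
```

```bash
python3 - <<'E'
from h import *
s=ctrl.observe(); print(s['time_s'],s['ee_pos'].round(1),s['tcp_rot'].round(1),s['ft_force'].round(1))
T=tool(); tip=T[:3,3]-210.7*T[:3,0]+[0,0,-25.7]; print('tip',tip.round(0))
a=cap('scene');b=cap('side')
for c in(a,b): print(proj(c,[tip,[tip[0],tip[1],35],tip+[0,0,65]]).round(0).tolist())
o=[]
for c,(x,y) in((a,(110,260)),(b,(300,360))):
    im=cv2.cvtColor(c['color'],4)[y:y+120,x:x+120]; o.append(cv2.resize(im,(400,400),interpolation=2))
cv2.imwrite('pics/lp2.png',np.hstack(o))
E
```

```text
7.35 [ 660.4 -134.1   33.6] [180.   0.  83.] [-0.1  0.8 -1.4]
tip [ 635. -343.    8.]
[[178.0, 320.0], [176.0, 312.0], [173.0, 301.0]]
[[354.0, 423.0], [355.0, 416.0], [356.0, 405.0]]
```

View pics/lp2.png

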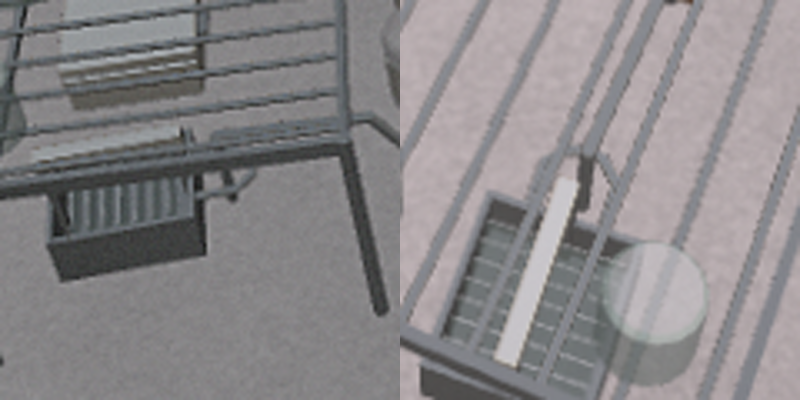

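Call:
{"fn": "drive_tool", "kwargs": {
  "motion": [0.007, 0.001, 0, 0, 0, 0, 0, 0.015, 0.003, 0, 0, 0, 0, 0, 0.025, 0.006, 0, 0, 0, 0, 0, 0.037, 0.01, 0, 0, 0, 0, 0, 0.049, 0.015, 0, 0, 0, 0, 0, 0.061, 0.02, 0, 0, 0, 0, 0, 0.073, 0.025, 0, 0, 0, 0, 0, 0.085, 0.029, 0, 0, 0, 0, 0, 0.097, 0.033, 0, 0, 0, 0, 0, 0.109, 0.037, 0, 0, 0, 0, 0, 0.118, 0.039, 0, 0, 0, 0, 0, 0.118, 0.039, 0, 0, 0, 0, 0, 0.118, 0.039, 0, 0, 0, 0, 0]
}}

```text
time_s: 8.75
ee_pos: [713.1, -20.6, 33.2]
tcp_rot: [180.0, -0.0, 83.1]
ft_force: [0.4, -0.2, -1.7]
finger_gap: 0.266
grasp_force: 78.8
```

```bash
python3 - <<'E'
from h import *
s=ctrl.observe(); print(s['time_s'],s['ee_pos'].round(1),s['tcp_rot'].round(1),s['ft_force'].round(1))
T=tool(); tip=T[:3,3]-210.7*T[:3,0]+[0,0,-25.7]; print('tip',tip.round(0))
a=cap('scene');b=cap('side')
for c in(a,b): print(proj(c,[tip]).round(0).tolist())
o=[]
for c,(x,y) in((a,(110,230)),(b,(300,300))):
    im=cv2.cvtColor(c['color'],4)[y:y+150,x:x+150]; o.append(cv2.resize(im,(400,400),interpolation=2))
cv2.imwrite('pics/dr.png',np.hstack(o))
E
```

```text
8.75 [713.1 -20.6  33.2] [180.   -0.   83.1] [ 0.4 -0.2 -1.7]
tip [ 688. -230.    7.]
[[230.0, 326.0]]
[[396.0, 378.0]]
```

View pics/dr.png

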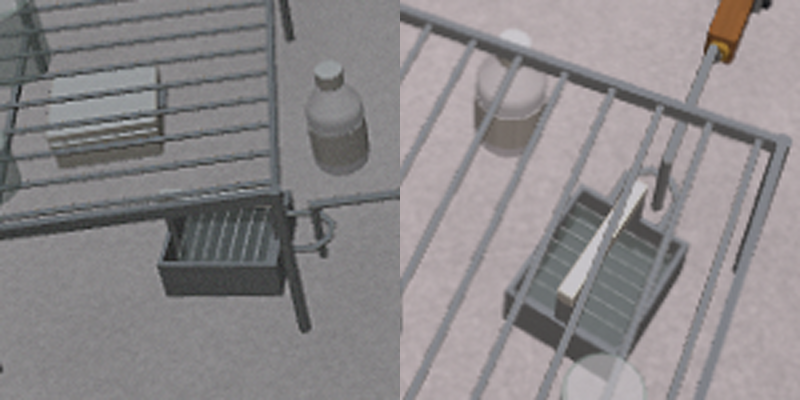

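The rack (side crop 500–690,190–350) trails the hook, between bottle (505,130) and leg (740,270), with room both sides.

Call:
{"fn": "drive_tool", "kwargs": {
  "motion": [0.008, -0.001, 0, 0, 0, 0, 0, 0.02, -0.0025, 0, 0, 0, 0, 0, 0.032, -0.004, 0, 0, 0, 0, 0, 0.044, -0.0053, 0, 0, 0, 0, 0, 0.056, -0.0068, 0, 0, 0, 0, 0, 0.068, -0.0083, 0, 0, 0, 0, 0, 0.08, -0.0097, 0, 0, 0, 0, 0, 0.092, -0.0112, 0, 0, 0, 0, 0, 0.104, -0.0127, 0, 0, 0, 0, 0, 0.116, -0.0141, 0, 0, 0, 0, 0, 0.128, -0.0156, 0, 0, 0, 0, 0, 0.14, -0.0171, 0, 0, 0, 0, 0, 0.152, -0.0185, 0, 0, 0, 0, 0, 0.164, -0.02, 0, 0, 0, 0, 0, 0.168, -0.0205, 0, 0, 0, 0, 0, 0.168, -0.0205, 0, 0, 0, 0, 0, 0.168, -0.0205, 0, 0, 0, 0, 0]
}}

```text
time_s: 10.55
ee_pos: [713.0, 148.3, 33.3]
tcp_rot: [180.0, -0.0, 83.0]
ft_force: [-0.1, 0.1, -0.9]
finger_gap: 0.268
grasp_force: 78.8
```

```bash
python3 - <<'E'
from h import *
import pickle
s=ctrl.observe(); print(s['time_s'],s['ee_pos'].round(1),s['tcp_rot'].round(1),s['ft_force'].round(1))
T=tool(); tip=T[:3,3]-210.7*T[:3,0]+[0,0,-25.7]; print('tip',tip.round(0))
a=cap('scene');b=cap('side'); pickle.dump((a,b),open('c2.pkl','wb'))
for c in(a,b): print(proj(c,[tip]).round(0).tolist())
o=[]
for c,(x,y) in((a,(170,230)),(b,(300,250))):
    im=cv2.cvtColor(c['color'],4)[y:y+150,x:x+150]; o.append(cv2.resize(im,(400,400),interpolation=2))
cv2.imwrite('pics/dr2.png',np.hstack(o))
E
```

```text
10.55 [713.  148.3  33.3] [180.  -0.  83.] [-0.1  0.1 -0.9]
tip [688. -61.   7.]
[[301.0, 310.0]]
[[412.0, 312.0]]
```

View pics/dr2.png

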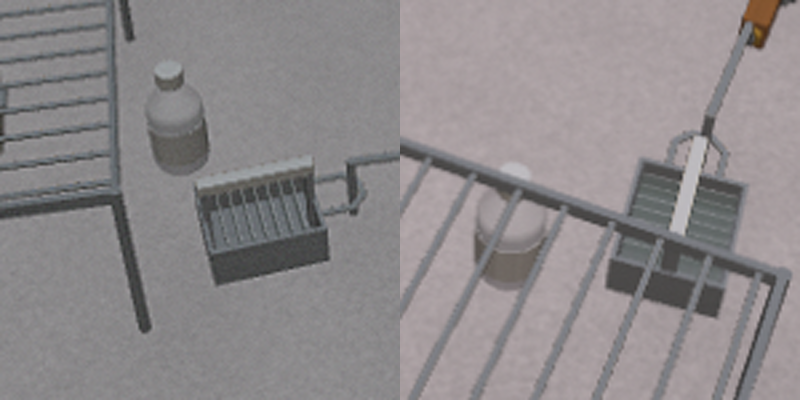

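Call:
{"fn": "drive_tool", "kwargs": {
  "motion": [0, 0, -0.02, 0, 0, 0, 0, 0, 0, -0.045, 0, 0, 0, 0, 0, 0, -0.075, 0, 0, 0, 0, 0, 0, -0.095, 0, 0, 0, 0, -0.01, -0.027, -0.095, 0, 0, -7.5, 0, -0.021, -0.055, -0.095, 0, 0, -15, 0, -0.031, -0.083, -0.095, 0, 0, -22.5, 0, -0.042, -0.111, -0.095, 0, 0, -30, 0, -0.052, -0.138, -0.095, 0, 0, -37.5, 0, -0.063, -0.166, -0.095, 0, 0, -45, 0, -0.073, -0.193, -0.095, 0, 0, -52.5, 0, -0.084, -0.221, -0.095, 0, 0, -60, 0, -0.094, -0.249, -0.095, 0, 0, -67.5, 0, -0.105, -0.276, -0.095, 0, 0, -75.5, 0, -0.105, -0.276, -0.095, 0, 0, -75.5, 0, -0.105, -0.276, -0.095, 0, 0, -75.5, 0]
}}

```text
time_s: 12.25
ee_pos: [426.2, 76.7, 128.8]
tcp_rot: [180.0, 0.1, 158.4]
ft_force: [0.5, 0.6, -2.2]
finger_gap: 0.265
grasp_force: 79.0
```

```bash
python3 - <<'E'
from h import *
import pickle
s=ctrl.observe(); print(s['time_s'],s['ee_pos'].round(1),s['tcp_rot'].round(1),s['ft_force'].round(1),s['finger_gap'])
a=cap('scene');b=cap('side'); pickle.dump((a,b),open('c3.pkl','wb'))
# white bar of rack
for c,(x0,y0,x1,y1),p in((a,(235,280,300,310),0),(b,(390,290,430,345),0)):
    im=c['color'][y0:y1,x0:x1].astype(int); m=(im.min(2)>165).astype(np.uint8)
    print(np.percentile(im.min(2),[50,90,97,99]))
    ks=cv2.findContours(m,0,2)[0]
    if ks:
        k=max(ks,key=cv2.contourArea); bp=cv2.boxPoints(cv2.minAreaRect(k))+[x0,y0]; print(bp.round(0).tolist(),onz(c,bp,82).round(0).tolist())
E
```

```text
12.25 [426.2  76.7 128.8] [1.800e+02 1.000e-01 1.584e+02] [ 0.5  0.6 -2.2] 0.2652895291072935
[127. 136. 147. 149.]
[125.   158.   179.03 180.  ]
[[401.0, 336.0], [410.0, 300.0], [415.0, 302.0], [406.0, 337.0]] [[680.0, -184.0, 82.0], [679.0, -93.0, 82.0], [690.0, -93.0, 82.0], [689.0, -184.0, 82.0]]
```

Call:
{"fn": "drive_tool", "kwargs": {
  "motion": [0, 0, 0.03, 0, 0, 0, 0, 0, 0, 0.06, 0, 0, 0, 0, 0, 0, 0.085, 0, 0, 0, 0, 0, 0, 0.098, 0, 0, 0, 0, 0, 0, 0.102, 0, 0, 0, 0, 0, 0, 0.1025, 0, 0, 0, 0, 0, 0, 0.1025, 0, 0, 0, 0, 0, 0, 0.1025, 0, 0, 0, 0.03, 0, 0, 0.1025, 0, 0, 0, 0.06, 0, 0, 0.1025, 0, 0, 0, 0.06, 0, 0, 0.1025, 0, 0, 0, 0.06, 0, 0, 0.09, 0, 0, 0, 0.06, 0, 0, 0.06, 0, 0, 0, 0.06, 0, 0, 0.02, 0, 0, 0, 0.06, 0, 0, -0.03, 0, 0, 0, 0.06, 0, 0, -0.08, 0, 0, 0, 0.06, 0, 0, -0.1, 0, 0, 0, 0.06]
}}

```text
time_s: 14.05
ee_pos: [428.6, 77.2, 233.2]
tcp_rot: [179.8, 0.4, 158.5]
ft_force: [0.2, 0.2, -0.2]
finger_gap: 0.704
grasp_force: 0.0
```

```bash
python3 -c "
from h import *
s=ctrl.observe(); print(s['ee_pos'],s['tcp_rot'],s['finger_gap'])
plan((655,-100,225,90),(684,-140,225,90))"
```

```text
[428.55451636  77.16117669 233.17000037] [179.78513981   0.43726863 158.54390376] 0.7043354097879703
[-0.2755 -0.0821  0.01  ] [ 0.5  0.3 68.5]
[-0.3171 -0.1087  0.0102] [ 0.5  0.3 68.5]
```

Call:
{"fn": "drive_tool", "kwargs": {
  "motion": [-0.04, -0.01, 0.01, 0, 0, 8, 0.06, -0.08, -0.024, 0.01, 0, 0, 16, 0.06, -0.12, -0.036, 0.01, 0, 0, 24, 0.06, -0.16, -0.05, 0.01, 0, 0, 32, 0.06, -0.2, -0.06, 0.01, 0, 0, 40, 0.06, -0.24, -0.075, 0.01, 0, 0, 48, 0.06, -0.28, -0.088, 0.01, 0, 0, 56, 0.06, -0.317, -0.109, 0.01, 0.5, 0.3, 64, 0.06, -0.317, -0.109, 0.01, 0.5, 0.3, 68.5, 0.06, -0.317, -0.109, 0.01, 0.5, 0.3, 68.5, 0.06, -0.317, -0.109, 0.01, 0.5, 0.3, 68.5, 0.06]
}}

```text
time_s: 15.15
ee_pos: [680.7, -140.0, 217.8]
tcp_rot: [-179.4, -0.0, 90.2]
ft_force: [-0.8, -0.2, 0.1]
finger_gap: 0.703
grasp_force: 0.0
```

```bash
python3 - <<'E'
from h import *
import pickle
s=ctrl.observe(); print(s['time_s'],s['ee_pos'].round(1),s['tcp_rot'].round(1),s['joint_positions'].round(0))
c=cap('wrist'); save(c,'pics/w2.png'); a=cap('scene');b=cap('side'); pickle.dump((c,a,b),open('c4.pkl','wb'))
im=c['color'].astype(int); m=(im.min(2)>165).astype(np.uint8)
for k in sorted(cv2.findContours(m,0,2)[0],key=cv2.contourArea)[-2:]:
    r=cv2.minAreaRect(k); bp=cv2.boxPoints(r); print(bp.round(0).tolist(),onz(c,bp,82).round(0).tolist())
# blue tray in both views
for n,cc in(('S',a),('V',b)):
    im=cc['color'].astype(int); m=((im[...,2]-im[...,0])>35).astype(np.uint8)
    k=[k for k in cv2.findContours(m,0,2)[0] if cv2.contourArea(k)>300]
    for q in k:
        print(n,cv2.boundingRect(q)); 
        p=cv2.approxPolyDP(q,4,True).reshape(-1,2); print(p.tolist(),onz(cc,p,30).round(0).tolist())
E
```

```text
15.15 [ 680.7 -140.   217.8] [-179.4   -0.    90.2] [-15.  29.  73.  -0.  79. -15.]
[[127.0, 312.0], [148.0, 292.0], [171.0, 315.0], [150.0, 336.0]] [[533.0, -207.0, 82.0], [552.0, -189.0, 82.0], [567.0, -208.0, 82.0], [549.0, -227.0, 82.0]]
[[315.0, 294.0], [317.0, 161.0], [333.0, 161.0], [331.0, 294.0]] [[677.0, -190.0, 82.0], [679.0, -92.0, 82.0], [689.0, -92.0, 82.0], [689.0, -190.0, 82.0]]
S (416, 204, 67, 49)
[[458, 204], [434, 206], [457, 204], [481, 245], [475, 246], [455, 211], [421, 215], [418, 208], [432, 207], [416, 208], [437, 252], [482, 247]] [[441.0, 482.0, 30.0], [429.0, 409.0, 30.0], [440.0, 479.0, 30.0], [627.0, 449.0, 30.0], [626.0, 431.0, 30.0], [470.0, 456.0, 30.0], [458.0, 354.0, 30.0], [424.0, 360.0, 30.0], [432.0, 401.0, 30.0], [422.0, 355.0, 30.0], [617.0, 324.0, 30.0], [635.0, 447.0, 30.0]]
S (551, 142, 74, 55)
[[555, 149], [601, 179], [594, 182], [553, 156], [599, 189], [594, 190], [551, 163], [595, 196], [618, 186], [624, 168], [584, 144]] [[245.0, 978.0, 30.0], [455.0, 1004.0, 30.0], [463.0, 968.0, 30.0], [285.0, 939.0, 30.0], [502.0, 956.0, 30.0], [501.0, 935.0, 30.0], [323.0, 903.0, 30.0], [530.0, 915.0, 30.0], [506.0, 1032.0, 30.0], [422.0, 1136.0, 30.0], [244.0, 1110.0, 30.0]]
V (345, 151, 70, 49)
[[345, 173], [347, 181], [407, 199], [414, 165], [362, 151]] [[421.0, 351.0, 30.0], [437.0, 317.0, 30.0], [608.0, 292.0, 30.0], [599.0, 453.0, 30.0], [439.0, 475.0, 30.0]]
V (0, 68, 34, 62)
[[10, 68], [0, 75], [0, 121], [10, 112], [21, 128], [29, 129], [33, 123]] [[-1112.0, 662.0, 30.0], [-1105.0, 597.0, 30.0], [-800.0, 296.0, 30.0], [-811.0, 357.0, 30.0], [-682.0, 278.0, 30.0], [-648.0, 280.0, 30.0], [-662.0, 316.0, 30.0]]
V (131, 26, 21, 25)
[[150, 28], [131, 27], [137, 50], [151, 41]] [[-745.0, 1182.0, 30.0], [-845.0, 1173.0, 30.0], [-654.0, 940.0, 30.0], [-650.0, 1043.0, 30.0]]
```

View pics/w2.png

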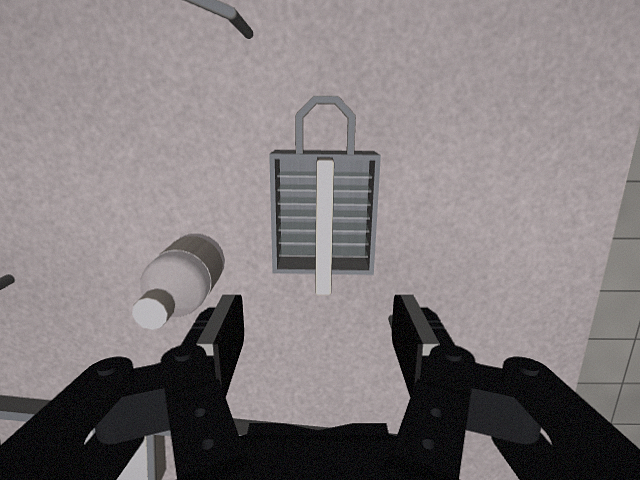

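The wrist view shows the rack with its bar from (324,160) to (323,294), the loop up at (325,115), and the bottle well off at (180,280).

Call:
{"fn": "drive_tool", "kwargs": {
  "motion": [-0.001, 0.002, 0.035, -0.6, 0, 0, 0.06, -0.001, 0.004, 0.075, -0.6, 0, 0, 0.06, -0.001, 0.0045, 0.11, -0.6, 0, 0, 0.06, -0.001, 0.0045, 0.135, -0.6, 0, 0, 0.06, -0.001, 0.0045, 0.143, -0.6, 0, 0, 0.06, -0.001, 0.0045, 0.143, -0.6, 0, 0, 0.06, -0.001, 0.0045, 0.143, -0.6, 0, 0, 0.04, -0.001, 0.0045, 0.143, -0.6, 0, 0, 0.02, -0.001, 0.0045, 0.143, -0.6, 0, 0, 0, -0.001, 0.0045, 0.143, -0.6, 0, 0, 0, -0.001, 0.0045, 0.143, -0.6, 0, 0, 0, -0.001, 0.0045, 0.143, -0.6, 0, 0, 0, -0.001, 0.0045, 0.143, -0.6, 0, 0, 0],
  "grip_force": 60
}}

```text
time_s: 16.6
ee_pos: [684.7, -141.7, 76.6]
tcp_rot: [179.9, 0.1, 90.0]
ft_force: [-3.1, 0.3, 7.0]
finger_gap: 0.123
grasp_force: 61.1
```

Call:
{"fn": "drive_tool", "kwargs": {
  "motion": [0, 0, -0.015, 0, 0, 0, 0, 0, 0, -0.045, 0, 0, 0, 0, 0, 0, -0.08, 0, 0, 0, 0, 0, 0, -0.115, 0, 0, 0, 0, 0.02, 0, -0.133, 0, 0, -3, 0, 0.055, -0.002, -0.133, 0, 0, -8, 0, 0.093, -0.005, -0.133, 0, 0, -14, 0, 0.131, -0.008, -0.133, 0, 0, -20, 0, 0.169, -0.011, -0.133, 0, 0, -26, 0, 0.207, -0.014, -0.133, 0, 0, -32, 0, 0.245, -0.017, -0.133, 0, 0, -38, 0, 0.283, -0.02, -0.133, 0, 0, -44, 0, 0.321, -0.023, -0.133, 0, 0, -50, 0, 0.359, -0.026, -0.133, 0, 0, -56, 0, 0.397, -0.029, -0.133, 0, 0, -62, 0, 0.435, -0.032, -0.133, 0, 0, -68, 0, 0.47, -0.034, -0.133, 0, 0, -73, 0, 0.495, -0.035, -0.133, 0, 0, -77, 0, 0.507, -0.035, -0.133, 0, 0, -78, 0, 0.507, -0.035, -0.133, 0, 0, -78, 0]
}}

```text
time_s: 18.6
ee_pos: [648.7, 367.2, 207.6]
tcp_rot: [-180.0, 0.0, 168.1]
ft_force: [0.2, 0.3, -3.3]
finger_gap: 0.124
grasp_force: 59.8
```

```bash
python3 - <<'E'
from h import *
import pickle
s=ctrl.observe(); print(s['time_s'],s['ee_pos'].round(1),s['tcp_rot'].round(1),s['finger_gap'],s['grasp_force'])
c=cap('wrist'); save(c,'pics/w3.png'); pickle.dump(c,open('c5.pkl','wb'))
im=c['color'].astype(int); m=((im[...,2]-im[...,0])>25).astype(np.uint8)
k=max(cv2.findContours(m,0,2)[0],key=cv2.contourArea); r=cv2.minAreaRect(k); print(r)
p=cv2.approxPolyDP(k,5,True).reshape(-1,2); print(p.tolist(),onz(c,p,30).round(0).tolist())
E
```

```text
18.6 [648.7 367.2 207.6] [-180.     0.   168.1] 0.12414828895720528 59.78231191635132
((326.5, 89.0), (178.0, 185.0), 90.0)
[[234, 0], [250, 168], [262, 169], [260, 108], [294, 71], [338, 71], [373, 108], [371, 169], [401, 169], [415, 177], [419, 0]] [[486.0, 343.0, 30.0], [601.0, 324.0, 30.0], [604.0, 333.0, 30.0], [559.0, 342.0, 30.0], [540.0, 373.0, 30.0], [546.0, 404.0, 30.0], [577.0, 425.0, 30.0], [621.0, 416.0, 30.0], [626.0, 439.0, 30.0], [634.0, 449.0, 30.0], [513.0, 468.0, 30.0]]
```

View pics/w3.png

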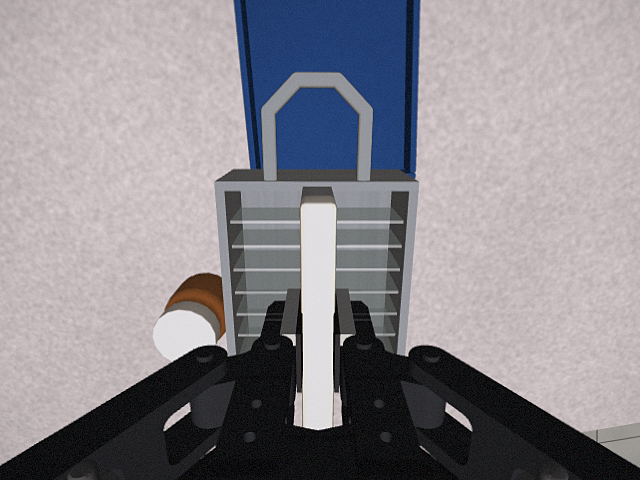

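The tray rim edges show at columns 234–250 and 415–419, with the rack square above its near end. (I've now viewed 11 pictures, over the limit of 10, so from here I check by numbers only.)

Call:
{"fn": "drive_tool", "kwargs": {
  "motion": [0.015, 0.001, 0, 0, 0, -0.7, 0, 0.04, 0.003, 0, 0, 0, -1.5, 0, 0.07, 0.005, 0, 0, 0, -2.2, 0, 0.095, 0.0075, 0.01, 0, 0, -2.7, 0, 0.1056, 0.0082, 0.03, 0, 0, -2.7, 0, 0.1056, 0.0082, 0.055, 0, 0, -2.7, 0, 0.1056, 0.0082, 0.065, 0, 0, -2.7, 0, 0.1056, 0.0082, 0.065, 0, 0, -2.7, 0, 0.1056, 0.0082, 0.065, 0, 0, -2.7, 0]
}}

```text
time_s: 19.55
ee_pos: [548.2, 394.8, 143.6]
tcp_rot: [-180.0, 0.1, 170.7]
ft_force: [0.2, 1.1, -3.4]
finger_gap: 0.125
grasp_force: 59.8
```

```bash
python3 - <<'E'
from h import *
s=ctrl.observe(); print(s['time_s'],s['ee_pos'].round(1),s['tcp_rot'].round(1))
T=tool()
for n in('wrist','scene','side'):
    c=cap(n); im=c['color'].astype(int); m=((im[...,2]-im[...,0])>25).astype(np.uint8)
    if n=='wrist':
        for r in range(0,260,20):
            x=np.flatnonzero(m[r]); 
            if len(x)>8:
                w=onz(c,[(x[0],r),(x[-1],r)],30); q=(w-T[:3,3])@T[:3,:3]; print(r,x[0],x[-1],q[:,:2].round(0).tolist())
    else:
        for k in cv2.findContours(m,0,2)[0]:
            if cv2.contourArea(k)>300 and 300<cv2.boundingRect(k)[0]<500:
                h=cv2.approxPolyDP(cv2.convexHull(k),3,True).reshape(-1,2); w=onz(c,h,30); q=(w-T[:3,3])@T[:3,:3]; print(n,h.tolist(),q[:,:2].round(0).tolist())
E
```

```text
19.55 [548.2 394.8 143.6] [-1.800e+02  1.000e-01  1.707e+02]
40 208 433 [[117.0, -61.0], [118.0, 65.0]]
60 208 434 [[107.0, -62.0], [107.0, 67.0]]
80 210 433 [[97.0, -62.0], [97.0, 67.0]]
100 211 431 [[86.0, -62.0], [86.0, 67.0]]
120 213 430 [[74.0, -62.0], [74.0, 67.0]]
140 215 428 [[63.0, -61.0], [63.0, 67.0]]
160 216 426 [[51.0, -62.0], [51.0, 67.0]]
scene [[416, 208], [431, 207], [473, 230], [482, 245], [481, 254], [448, 258], [437, 252]] [[118.0, -60.0], [117.0, -15.0], [-4.0, 68.0], [-69.0, 69.0], [-104.0, 53.0], [-106.0, -38.0], [-79.0, -59.0]]
side [[345, 173], [362, 151], [426, 169], [410, 200], [347, 181]] [[118.0, -63.0], [121.0, 61.0], [-78.0, 63.0], [-84.0, -92.0], [98.0, -95.0]]
side [[363, 57], [391, 60], [388, 91], [358, 89]] [[390.0, 692.0], [281.0, 720.0], [193.0, 461.0], [294.0, 423.0]]
```

Call:
{"fn": "drive_tool", "kwargs": {
  "motion": [0.004, 0.0025, 0.015, 0, 0, 0, 0, 0.005, 0.0025, 0.03, 0, 0, 0, 0, 0.005, 0.0025, 0.045, 0, 0, 0, 0, 0.005, 0.0025, 0.056, 0, 0, 0, 0, 0.005, 0.0025, 0.06, 0, 0, 0, 0, 0.005, 0.0025, 0.062, 0, 0, 0, 0, 0.005, 0.0025, 0.062, 0, 0, 0, 0]
}}

```text
time_s: 20.4
ee_pos: [542.6, 398.0, 82.0]
tcp_rot: [-179.9, 0.0, 170.7]
ft_force: [-2.2, -1.9, 1.6]
finger_gap: 0.128
grasp_force: 60.4
```

Call:
{"fn": "drive_tool", "kwargs": {
  "motion": [0, 0, 0.0005, 0, 0, 0, 0.02, 0, 0, 0.0005, 0, 0, 0, 0.04, 0, 0, 0.0005, 0, 0, 0, 0.05, 0, 0, 0, 0, 0, 0, 0.05, 0, 0, -0.02, 0, 0, 0, 0.05, 0, 0, -0.06, 0, 0, 0, 0.05, 0, 0, -0.11, 0, 0, 0, 0.05, 0, 0, -0.16, 0, 0, 0, 0.05, 0, 0, -0.16, 0, 0, 0, 0.05, 0, 0, -0.16, 0, 0, 0, 0.05]
}}

```text
time_s: 21.4
ee_pos: [543.9, 399.4, 243.2]
tcp_rot: [179.8, 0.3, 170.7]
ft_force: [-0.3, -0.5, 0.3]
finger_gap: 0.588
grasp_force: 0.0
```

```bash
python3 - <<'E'
from h import *
s=ctrl.observe(); print(s['time_s'],s['ee_pos'].round(1),s['tcp_rot'].round(1))
c=cap('wrist'); im=c['color'].astype(int)
m=(im.min(2)>165).astype(np.uint8)
k=max(cv2.findContours(m,0,2)[0],key=cv2.contourArea); bp=cv2.boxPoints(cv2.minAreaRect(k)); print('bar',onz(c,bp,87).round(0).tolist())
a=cap('scene'); im=a['color'][200:300,280:400].astype(int); m=((im[...,0]-im[...,2])>45).astype(np.uint8)
k=max(cv2.findContours(m,0,2)[0],key=cv2.contourArea); print('hook handle',onz(a,cv2.boxPoints(cv2.minAreaRect(k))+[280,200],34).round(0).tolist())
b=cap('side'); im=b['color']
v=im[262:292,375:400].astype(int).sum(2); print('dark foot cols (side) ',[(262+r,375+int(v[r].argmin()),int(v[r].min())) for r in range(0,30,4)])
E
```

```text
21.4 [543.9 399.4 243.2] [179.8   0.3 170.7]
bar [[365.0, 222.0, 87.0], [431.0, 630.0, 87.0], [821.0, 665.0, 87.0], [722.0, 68.0, 87.0]]
hook handle [[483.0, 47.0, 34.0], [386.0, 84.0, 34.0], [397.0, 104.0, 34.0], [493.0, 66.0, 34.0]]
dark foot cols (side)  [(262, 379, 261), (266, 386, 271), (270, 391, 204), (274, 390, 196), (278, 389, 186), (282, 389, 200), (286, 388, 192), (290, 386, 445)]
```

```bash
python3 - <<'E'
from h import *
c=cap('wrist'); T=tool(); im=c['color'].astype(int)
g=proj(c,[T[:3,3]*[1,1,0]+[0,0,82]+d*T[:3,0] for d in(-45,0,50)]); print(g.round(0).tolist())
x0=int(g[:,0].min()-60);x1=x0+120;y0=max(0,int(g[:,1].min()-30));y1=int(g[:,1].max()+30)
m=(im[y0:y1,x0:x1].min(2)>175).astype(np.uint8)
for k in sorted(cv2.findContours(m,0,2)[0],key=cv2.contourArea)[-2:]:
    bp=cv2.boxPoints(cv2.minAreaRect(k))+[x0,y0]; print('bar',bp.round(0).tolist(),onz(c,bp,87).round(0).tolist())
E
```

```text
[[317.0, 277.0], [317.0, 222.0], [317.0, 155.0]]
bar [[257.0, 294.0], [376.0, 294.0], [376.0, 305.0], [257.0, 305.0]] [[591.0, 342.0, 87.0], [606.0, 435.0, 87.0], [616.0, 434.0, 87.0], [601.0, 340.0, 87.0]]
bar [[310.0, 157.0], [324.0, 157.0], [324.0, 284.0], [310.0, 284.0]] [[492.0, 401.0, 87.0], [494.0, 411.0, 87.0], [591.0, 395.0, 87.0], [589.0, 385.0, 87.0]]
```

```bash
python3 -c "
from workcell import ticket
print(ticket.finish_job())"
```

```text
the job is handed in; nothing more can be done
None
```

I handed the job in at about 21.5 s: the slide rack measures level near the middle of the staining tray and the hook lies back on the open counter, but no verdict came back, the bystanders got no final position check, and I viewed 11 pictures against the limit of 10.

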